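# Set the filling-bag stand over the jam bowl and raise it a notch

## Task

Lift the filling-bag stand out of its parking bay and set it down upright on the table so that its ring is over the middle of the jam bowl, and let go of it. Then take it again across the spring button, squeeze the button in and slide the sleeve up until the button pops out through the lower hole, and leave it standing there with the ring still over the bowl. Do not shift the bowl or the ring cutter.

Things in the scene. Friction and masses are not known exactly. Their poses are not given: they have to be found in the camera images.
- bag_stand: Loose stand, about 0.92 kg. Origin: centre line of its tube, underside of its foot; z up. Foot: dark plate, x -55 to 55, y -34 to 62 mm, 14 mm thick (22 by the tube). A square sleeve slides on a fixed 32 mm square post. Ring arm toward +y, button toward -y. Starts in the bay, sleeve low. With the button out the sleeve is locked: gripped on its plain x and -x faces, the whole stand lifts.
- bag_sleeve (a joint): Height of the sleeve on the post, m: 0 low, button through the upper hole (start); 0.050 raised, button through the lower hole (1 mm play); stop at 0.075. Sleeve: 40 mm square aluminium tube, when low 30 to 180 mm above the stand's underside, plus a 6 mm black cap; 0.2 kg; sinks if let go between the holes. Its two round 20 mm holes are in the -y face.
- stand_top (a point): Centre of the upper face of the black cap on the sleeve, 186 mm above the stand's underside when low, 236 mm when raised. Moves with the sleeve.
- ring_centre (a point): Centre of the flared steel ring (72 mm across, 22 high) on the sleeve's arm: 150 mm from the tube's centre line toward the stand's +y, 100 mm above its underside when low, 150 when raised. The arm is a 10 mm bar on the +y face; its bracket spans heights 83 to 117 mm (sleeve low), above that the face is plain. Moves with the sleeve.
- stand_button (a joint): How far the button is pressed in, m: 0 fully out (9.5 mm proud of the sleeve), 0.0095 flush, 0.012 or more wholly behind the 2.5 mm sleeve wall, stop 0.014. Spring 1.5 N (out) to 2.3 N. Domed: squeezed flush, a sliding sleeve pushes it in the rest of the way; it springs out at the next hole. It sits in the post and does not rise with the sleeve.
- button_tip (a point): Tip of the domed steel button (18 mm across) on the stand's -y side, 152 mm above its underside, 29.5 mm from the tube's centre line when out. Squeeze it against the opposite +y face of the sleeve: 49.5 mm wide with the button out, 40 mm flush. Gripping from above, pads over the button and touching the sleeve above it, works.
- parking_bay: Fixed steel bay. Origin: on the table under the parked stand's tube (within 3 mm), axes as the stand's. Floor plate 4 mm thick, x -65 to 65, y -44 to 72 mm; curbs 18 mm high on both x sides, a 14 mm lip on the +y side; a back plate 178 mm high with its face at y = -39 mm, so no finger gets at the button there. Lift the stand about 20 mm to clear the curbs.
- jam_bowl: Round steel bowl with jam, 135 mm across, 49 mm high. Origin: centre of its underside on the table. Loose, light.
- ring_cutter: Round steel cutter, 64 mm across, 35 mm high, near the far edge of the table. Origin: centre of its underside.

How it is judged:
By the outcome, as a careful person would: the job done as asked, in the order asked, and still so for the second after the job is handed in, with the robot touching nothing.
It also fails if it takes over 54 s, if anything falls off the work surface, if the arm or the gripper's body presses on something with over 40 N, if the wrist force passes 120 N, or if a joint passes its speed limit or range.

## Robot

A 6-joint arm with a two-finger parallel gripper is mounted at the origin on the work surface; the furniture and walls round the work are solid. World frame = base frame: x ahead of the robot, y to its left, z up, the work surface at z = 0. Lengths are in m, angles in rad, forces in N, time in s.
With the tool pointing down it reaches from about 0.25 to 0.775 m from the base axis. Payload 4 kg.
Tool frame: the origin (TCP) lies on the centre line of the jaws, within the pads' length; the fingertips stand 11 mm ahead of it and the grasp point (between the pads) lies 8 mm behind it (tips_ahead is the x of the fingertips in the tool frame, in m); x points along the fingers, z is the direction in which the jaws open and shut, and the axes are right-handed (so a half turn about x gives the same grasp; the last joint's range is limited). The gripper opens to 94 mm and grips with 3 to 60 N. Pads are 16 mm wide; open, the fingers measure 119 mm over their backs; the gripper's body (75 mm by 177 mm) begins 78 mm behind the grasp point.
Start: joints at [-1.348, 0.087, 1.371, -0, 1.684, -0.103], TCP at [0.176, -0.521, 0.217] pointing down, gripper open.
Joint ranges: [-3.1, 3.1], [-0.76, 2.03], [0.27, 2.55], [-1.08, 4.22], [0.17, 2.65], [-2.57, 2.57]. Speed limits (rad/s): [2.79, 2.79, 3.14, 3.14, 3.14, 3.14].

## Interface

Orientations are given as a unit quaternion [x, y, z, w].
In Python, from cell import * gives the robot as it stands.
- The arm moves only by the shell command python3 -m pendant 'ROWS' [OPENING] [FORCE]. ROWS is JSON, a list of rows, each a list of 4 numbers: the shift along the world's x, y, z in units of 50 mm (1.0 is 50 mm), then the turn about the world's z in units of 10 degrees (1.0 is 10 degrees). A call has 1 to 20 rows; each row shifts and turns the commanded pose from where the row before left it; what a row does not reach is not made up. A row lasts 1/8 s, in which the tool goes at most 62.5 mm and 10.7 degrees, less where a joint would pass 70% of its speed; a pose out of reach is approached as far as the arm can. A call is refused whole if a number of a shift passes 1 or a number of a turn 1, either way. A call with a gripper value outside its range is refused whole. OPENING is the closure, from 0 (fully open) to 1 (shut), set as the call begins (- or left out, the last holds). The fingers move at their own pace and stop on an object; FORCE is the grip in N (left out, the last holds). Time passes only in rows, so rows that do not move let the fingers close. It gives the time, the measured TCP pose, the force and the opening at its end, in the units of the state.
- get_obs(): the state, without advancing time (a new reading comes with each control period).
- read_camera(name): name is "side" or "top"; returns the picture (384x512x3 uint8, blue, green, red); there is no depth.
- camera_model(name): a dict with "intrinsics" (3x3 intrinsics, pixels), "dist_coeffs" ([k1, k2, p1, p2, k3] as OpenCV has them; the pictures are not rectified), "xyz" and "attitude" of the camera in the world. Camera axes: x right, y down, z forward; pixel columns grow to the right and rows downward; lengths in m; the calibration is good to about 2 mm. A picture is of the moment at which its call begins. camera_model takes no time and is no camera call.
- close_job(): hands the job in, once; it reports no verdict.
Trained networks look in the newest picture that a camera, given by its name, has taken for a name from the list of things; names that differ only in an ending like _2 or _b are one class to them, and where a whole thing is asked for, a point or a joint stands for the part that bears it (a point fixed in the world has none). Each returns a list of dicts, best first, with "conf" (0 to 1); they miss things now and then, are a little off and sometimes report something else, mostly with a low value. They report only what shows in the picture. A call takes as long as a camera call.
- cut_out(camera, query): "mask" (384x512 bool, what is visible of it) and "rect" ([left, top, right, bottom] in pixels, round what is visible of it).
- spot_point(camera, query): "pixel" ([row, column] in pixels: a listed point, or the origin of a listed thing).
The state is a dict: "t": time; "q": joint angles; "qd": joint speeds; "joint_efforts": joint torques, N m; "position": TCP position; "tcp_rot": TCP orientation; "force": force on the tool from outside, world axes, zero at the start; "moment": the same for the moment, N m; "gripper_width": finger opening in m.
Only numpy, scipy, OpenCV 4.12 (cv2) and the standard library are available. Lean on these libraries where they do the work, as an engineer would, in place of code of your own. Each camera call takes 0.05 s, during which the arm holds its last target.

## Working session

There is one attempt and no reset: what is moved stays moved. The work goes in short steps, Python scripts to look and compute and a shell command to move; the robot and the scene stay as the last step left them, time stands still between calls to the robot, and variables do not carry over. Pictures are saved under pics/ and viewed, and the job is handed in when it is done.

```bash
mkdir -p pics; ls
python3 - <<'E'
from cell import *
import cv2
for n in ("side","top"):
    im=read_camera(n); cv2.imwrite(f"pics/{n}0.png",im); print(n,camera_model(n))
    for q in ("bag_stand","stand_top","ring_centre","button_tip","parking_bay","jam_bowl","ring_cutter"):
        try: print(q,[(round(d['conf'],2),[round(float(v),1) for v in d['pixel']]) for d in spot_point(n,q)])
        except Exception as e: print(q,e)
print(get_obs())
E
```

```text
pics
side {'intrinsics': array([[378.20845369,   0.        , 258.01711737],
       [  0.        , 378.20845369, 185.9233931 ],
       [  0.        ,   0.        ,   1.        ]]), 'dist_coeffs': array([-0.03574473,  0.        ,  0.        ,  0.        ,  0.        ]), 'xyz': array([0.25968726, 0.66279315, 0.73257925]), 'attitude': array([-0.16353381,  0.87825724, -0.44360374,  0.07167028])}
bag_stand [(0.7, [197.7, 307.8])]
stand_top [(0.91, [148.9, 311.2])]
ring_centre [(0.9, [193.0, 276.1])]
button_tip []
parking_bay [(0.79, [198.1, 303.6])]
jam_bowl [(0.63, [284.9, 246.4])]
ring_cutter [(0.78, [226.8, 232.1])]
top {'intrinsics': array([[348.35787111,   0.        , 256.06669894],
       [  0.        , 348.35787111, 190.78150024],
       [  0.        ,   0.        ,   1.        ]]), 'dist_coeffs': array([-0.10747478,  0.        ,  0.        ,  0.        ,  0.        ]), 'xyz': array([ 0.44115906, -0.06500707,  0.99774301]), 'attitude': array([ 0.71017825, -0.70288595,  0.03095773, -0.02529453])}
bag_stand [(0.71, [221.5, 319.6])]
stand_top []
ring_centre [(0.77, [201.0, 274.3])]
button_tip []
parking_bay [(0.98, [220.0, 323.4]), (0.53, [220.0, 334.6])]
jam_bowl [(0.87, [206.4, 191.8])]
ring_cutter [(0.5, [167.8, 250.0])]
{'t': 0.8, 'q': array([-1.34812392e+00,  8.71684025e-02,  1.37068878e+00,  1.19906823e-05,
        1.68359044e+00, -1.03111776e-01]), 'qd': array([-4.42447541e-04, -1.28312664e-03, -8.74110925e-05,  3.36137476e-04,
       -4.42583448e-04,  1.19350370e-05]), 'joint_efforts': array([ 5.61457909e-04, -3.39991629e+01, -3.02576244e+01,  7.17087393e-02,
        2.34925258e-02,  2.59088473e-06]), 'position': array([ 0.17602703, -0.52109517,  0.21652886]), 'tcp_rot': array([ 0.41226359,  0.57442666, -0.41232534,  0.57450897]), 'force': array([-0.179788  ,  0.53134214,  0.40948834]), 'moment': array([-0.0260316 , -0.02854526, -0.00970021]), 'gripper_width': 0.09398274273422409}
```

View pics/side0.png

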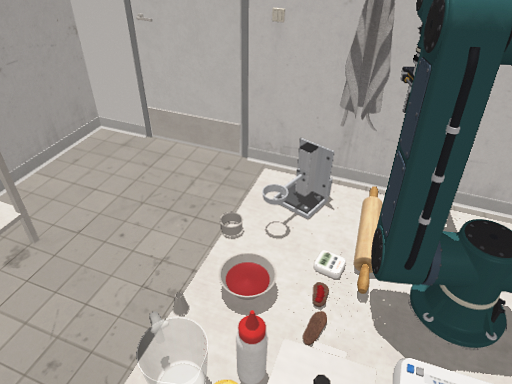

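View pics/top0.png

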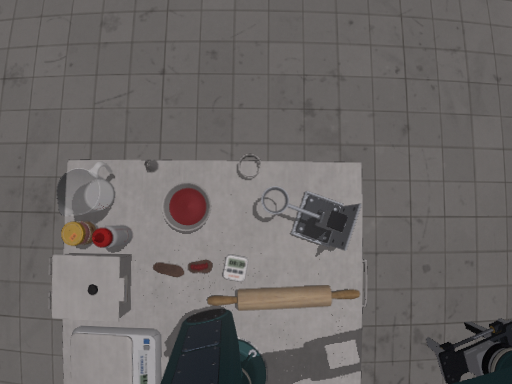

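```bash
cat > h.py <<'E'
from cell import *
import numpy as np, cv2
from scipy.spatial.transform import Rotation as R
def ray(n,row,col):
    c=camera_model(n);p=cv2.undistortPoints(np.array([[[col,row]]],float),c['intrinsics'],c['dist_coeffs'])[0,0]
    return np.array(c['xyz']),R.from_quat(c['attitude']).as_matrix()@np.array([p[0],p[1],1])
def at(n,row,col,z):
    o,d=ray(n,row,col);return o+d*(z-o[2])/d[2]
def proj(n,P):
    c=camera_model(n);M=R.from_quat(c['attitude']).as_matrix()
    p=(np.atleast_2d(P)-c['xyz'])@M
    return cv2.projectPoints(p,np.zeros(3),np.zeros(3),c['intrinsics'],c['dist_coeffs'])[0][:,0]  # col,row
def tri(a,b):
    A=np.zeros((3,3));B=np.zeros(3)
    for o,d in (a,b):
        d=d/np.linalg.norm(d);P=np.eye(3)-np.outer(d,d);A+=P;B+=P@o
    return np.linalg.solve(A,B)
E
python3 - <<'E'
from h import *
np.set_printoptions(precision=4,suppress=True)
print('top cap',at('side',148.9,311.2,.190))
print('ring',at('side',193,276.1,.104),at('top',201,274.3,.104))
print('stand o',at('side',197.7,307.8,.004),at('top',221.5,319.6,.004))
print('bay',at('side',198.1,303.6,0),at('top',220,323.4,0))
print('bowl',at('side',284.9,246.4,0),at('top',206.4,191.8,0))
print('cut',at('side',226.8,232.1,0),at('top',167.8,250,0))
print(R.from_quat(get_obs()['tcp_rot']).as_matrix())
E
```

```text
top cap [ 0.4295 -0.2429  0.19  ]
ring [ 0.4884 -0.1223  0.104 ] [ 0.4866 -0.1189  0.104 ]
stand o [ 0.4254 -0.2614  0.004 ] [ 0.4343 -0.2551  0.004 ]
bay [ 0.438  -0.2596  0.    ] [ 0.4386 -0.2669  0.    ]
bowl [ 0.4785  0.1184 -0.    ] [0.4738 0.1114 0.    ]
cut [ 0.5926 -0.0565  0.    ] [ 0.5872 -0.0544  0.    ]
[[ 0.      0.9474  0.3201]
 [-0.0001  0.3201 -0.9474]
 [-1.     -0.      0.0001]]
```

Run:
```python
from h import *
for n,(r0,r1,c0,c1) in (("side",(125,225,250,350)),("top",(175,265,250,370))):
    im=cv2.imread(f"pics/{n}0.png")[r0:r1,c0:c1]; cv2.imwrite(f"pics/{n}0z.png",cv2.resize(im,None,fx=6,fy=6,interpolation=cv2.INTER_CUBIC))
```

```text
(no output)
```

View pics/side0z.png

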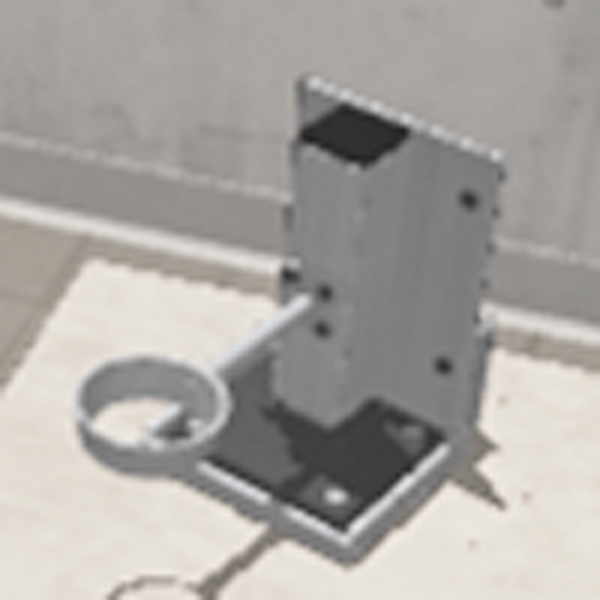

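View pics/top0z.png

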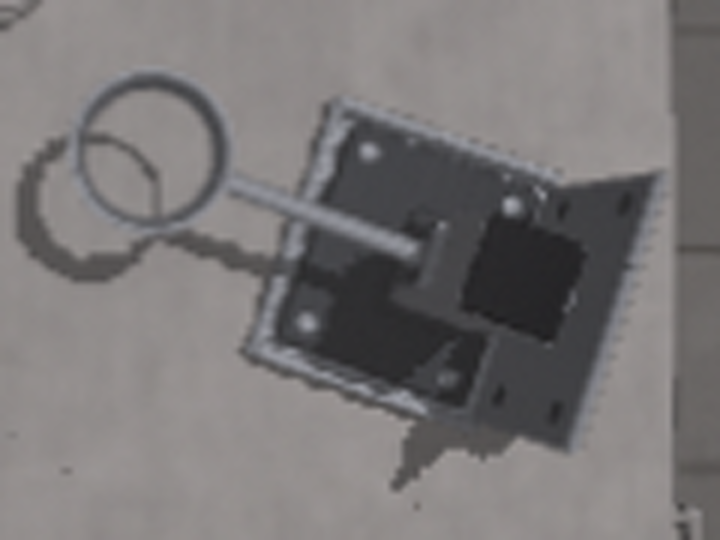

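Run:
```python
from h import *
np.set_printoptions(precision=4,suppress=True)
for n in ("side","top"):
    for q,z in (("jam_bowl",.049),("ring_centre",.115),("ring_cutter",.035),("stand_top",.19),("bag_stand",0)):
        for d in cut_out(n,q)[:1]:
            m=d['mask'].astype(np.uint8)
            ct=max(cv2.findContours(m,0,1)[0],key=cv2.contourArea)[:,0]
            print(n,q,round(d['conf'],2),d['rect'],m.sum())
            if q in("jam_bowl",):
                W=np.array([at(n,r,c,z)[:2] for c,r in ct]);(x,y),rr=cv2.minEnclosingCircle((W*1000).astype(np.float32)); print('circle',x,y,rr)
```

```text
side jam_bowl 0.96 [217.9, 251.8, 276.4, 300.1] 2090
circle 475.746826171875 123.05641174316406 70.05348205566406
side ring_centre 0.58 [261.6, 142.8, 317.0, 204.4] 1178
side ring_cutter 0.57 [217.5, 210.3, 246.0, 237.3] 453
side stand_top 0.91 [263.3, 142.0, 318.2, 203.6] 1220
side bag_stand 0.91 [262.6, 143.5, 324.4, 212.8] 1814
top jam_bowl 0.71 [163.3, 182.1, 211.0, 231.9] 1943
circle 473.6858825683594 119.61776733398438 68.9390640258789
top ring_centre 0.8 [263.9, 188.9, 349.1, 235.9] 786
top stand_top 0.79 [260.1, 186.7, 347.0, 230.5] 854
top bag_stand 0.83 [262.1, 187.2, 344.2, 243.9] 1820
```

Run:
```python
from h import *
np.set_printoptions(precision=4,suppress=True)
f=lambda n,x,y:((y+.5)/6-.5+(125 if n=='side' else 175),(x+.5)/6-.5+250)
cs=at('side',*f('side',356,134),.190);ct=at('top',*f('top',524,277),.190)
rs=at('side',*f('side',153,405),.115);rt=at('top',*f('top',151,150),.115)
print(cs,ct,rs,rt)
for c,r in((cs,rs),(ct,rt),((cs+ct)/2,(rs+rt)/2)):
    v=(r-c)[:2];print(np.hypot(*v),np.degrees(np.arctan2(v[1],v[0])))
T=[at('top',*f('top',x,y),.19)[:2] for x,y in((490,213),(588,245),(555,342),(463,310))]
for i in range(4):
    v=T[(i+1)%4]-T[i];print(np.hypot(*v),np.degrees(np.arctan2(v[1],v[0])))
# fit overlay
c=(cs+ct)[:2]/2
th=np.radians(np.degrees(np.arctan2(*((rs+rt)/2-(cs+ct)/2)[1::-1])))
ey=np.array([np.cos(th),np.sin(th)]);ex=np.array([ey[1],-ey[0]])
P=lambda x,y,z:[*(c+ex*x+ey*y),z]
for n,(r0,r1,c0,c1) in (("side",(125,225,250,350)),("top",(175,265,250,370))):
    im=cv2.resize(cv2.imread(f"pics/{n}0.png")[r0:r1,c0:c1],None,fx=6,fy=6,interpolation=cv2.INTER_CUBIC)
    for pts,cl in (([P(x,y,.19) for x,y in((-.02,-.02),(.02,-.02),(.02,.02),(-.02,.02))],(0,0,255)),
      ([P(x,y,.0) for x,y in((-.065,-.044),(.065,-.044),(.065,.072),(-.065,.072))],(0,255,0)),
      ([P(.036*np.cos(a),.15+.036*np.sin(a),.115) for a in np.linspace(0,6.28,40)],(255,0,0)),
      ([P(x,y,.018) for x,y in((-.055,-.034),(.055,-.034),(.055,.062),(-.055,.062))],(0,255,255))):
        q=(proj(n,np.array(pts))+.5-[c0,r0])*6-.5
        cv2.polylines(im,[q.round().astype(int)],True,cl,1)
    cv2.imwrite(f"pics/{n}0f.png",im)
```

```text
[ 0.4381 -0.251   0.19  ] [ 0.4376 -0.2603  0.19  ] [ 0.4882 -0.1113  0.115 ] [ 0.4897 -0.1194  0.115 ]
0.14836114064044623 70.2750270831079
0.1501974353854713 69.69709129215248
0.14927738953248507 69.98428186562532
0.040499862344711625 -107.49859163476232
0.039941988230042025 160.64945623952548
0.03811624242657356 71.3100644162366
0.039144124489410854 -15.88675348575881
```

View pics/side0f.png

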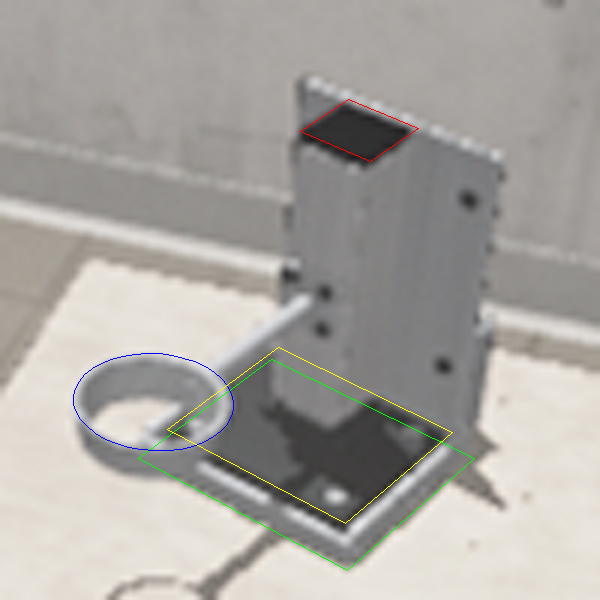

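View pics/top0f.png

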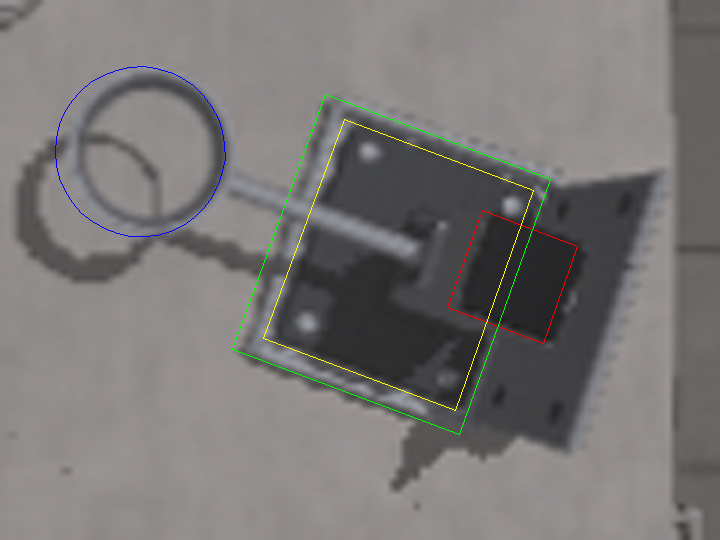

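```bash
python3 -m pendant '[[0.65,0.65,0.15,0.65],[0.65,0.65,0.15,0.65],[0.65,0.65,0.15,0.65],[0.65,0.65,0.05,0.65],[0.65,0.65,0,0.65],[0.65,0.65,0,0.65],[0.65,0.65,0,0.65],[0.65,0.65,0,0.65],[0,0,0,0],[0,0,0,0]]' 0 50
python3 - <<'E'
from h import *
np.set_printoptions(precision=4,suppress=True)
o=get_obs();print(o['t'],o['position'],o['q']);z=R.from_quat(o['tcp_rot']).as_matrix()[:,2];print(np.degrees(np.arctan2(z[1],z[0])))
for n in("side","top"): cv2.imwrite(f"pics/{n}1.png",cv2.resize(read_camera(n)[100:280,180:420],None,fx=3,fy=3,interpolation=cv2.INTER_CUBIC))
E
```

```text
t: 2.55
position: [0.4357, -0.2614, 0.2415]
tcp_rot: [0.119, 0.697, -0.119, 0.697]
force: [-0.2, -0.3, -0.3]
gripper_width: 0.0942
2.55 [ 0.4357 -0.2614  0.2415] [-0.6514 -0.0099  1.422  -0.0007  1.7295 -0.3136]
-19.364964428192334
```

View pics/side1.png

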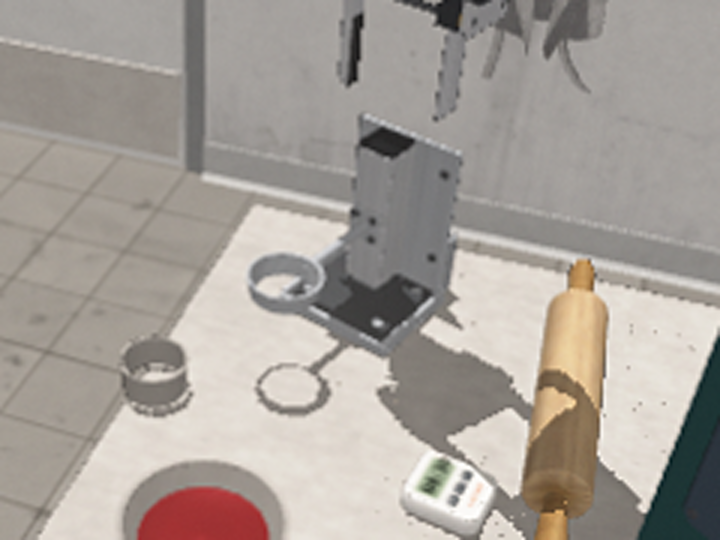

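View pics/top1.png

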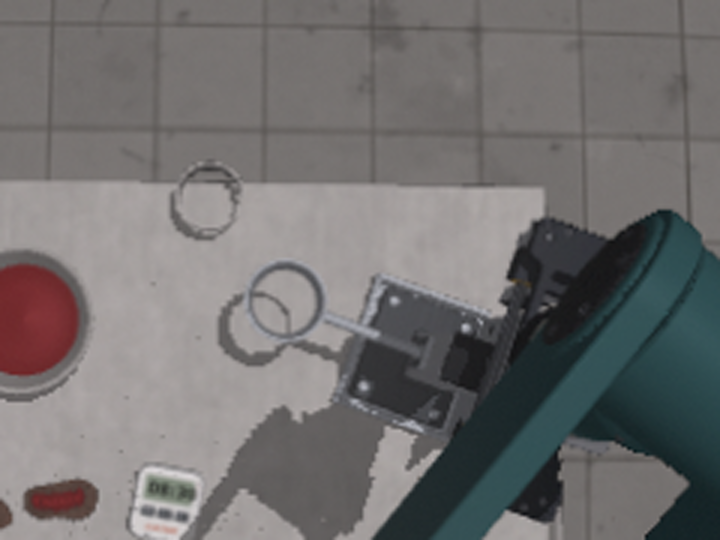

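Run:
```python
from h import *
np.set_printoptions(precision=4,suppress=True)
o=get_obs();M=R.from_quat(o['tcp_rot']).as_matrix();p=o['position']
im=cv2.imread('pics/side1.png')
for s in(-1,1):
  for off in(.047,.0595):
    for w in (-.008,.008):
      q=p+M@np.array([.011,w,s*off]);uv=((proj('side',q)[0]+.5-[180,100])*3-.5);print(s,off,w,uv)
      cv2.circle(im,tuple(int(v) for v in uv.round()),2,(0,0,255),-1)
cv2.imwrite('pics/side1t.png',cv2.resize(im[0:200,250:550],None,fx=2.5,fy=2.5,interpolation=cv2.INTER_CUBIC))
```

```text
-1 0.047 -0.008 [446.2421 112.4796]
-1 0.047 0.008 [436.8915 118.9946]
-1 0.0595 -0.008 [458.1548 117.0647]
-1 0.0595 0.008 [448.8668 123.6651]
1 0.047 -0.008 [361.0537  79.7518]
1 0.047 0.008 [351.3034  85.6728]
1 0.0595 -0.008 [350.2817  75.6209]
1 0.0595 0.008 [340.4869  81.4689]
```

View pics/side1t.png

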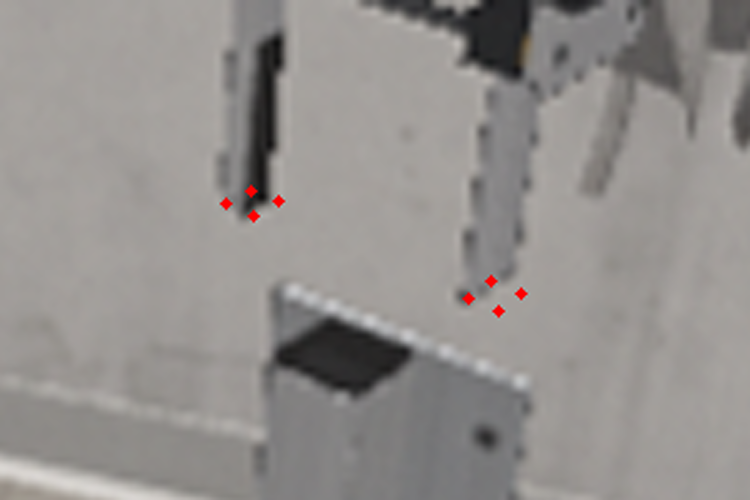

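```bash
python3 -m pendant '[[0.05,0.11,-0.5,0],[0,0,-0.5,0],[0,0,-0.5,0],[0,0,-0.29,0],[0,0,0,0]]' 0 50; python3 -m pendant '[[0,0,0,0],[0,0,0,0],[0,0,0,0],[0,0,0,0]]' 0.9 50; python3 -m pendant '[[0,0,0,0],[0,0,0,0]]' 1 50
```

```text
t: 3.28
position: [0.4376, -0.2558, 0.151]
tcp_rot: [0.12, 0.698, -0.119, 0.696]
force: [0.3, -1.5, 0.2]
gripper_width: 0.0941
t: 3.78
position: [0.4387, -0.2556, 0.1524]
tcp_rot: [0.119, 0.697, -0.119, 0.697]
force: [-0.4, 0.3, -0.4]
gripper_width: 0.0575
t: 4.03
position: [0.4388, -0.2555, 0.152]
tcp_rot: [0.119, 0.697, -0.119, 0.697]
force: [1.3, -0.1, -1.3]
gripper_width: 0.0399
```

Gripped at 40 mm. Let it settle, then lift gently.

```bash
python3 -m pendant '[[0,0,0,0],[0,0,0,0],[0,0,0.1,0],[0,0,0.2,0],[0,0,0.3,0],[0,0,0.3,0],[0,0,0.3,0],[0,0,0,0]]' 1 50
python3 - <<'E'
from h import *
for n in("side","top"): cv2.imwrite(f"pics/{n}2.png",cv2.resize(read_camera(n)[100:280,180:420],None,fx=3,fy=3,interpolation=cv2.INTER_CUBIC))
E
```

```text
t: 5.03
position: [0.4395, -0.2563, 0.2145]
tcp_rot: [0.118, 0.696, -0.12, 0.699]
force: [0.2, -0.5, -9.3]
gripper_width: 0.0399
```

View pics/side2.png

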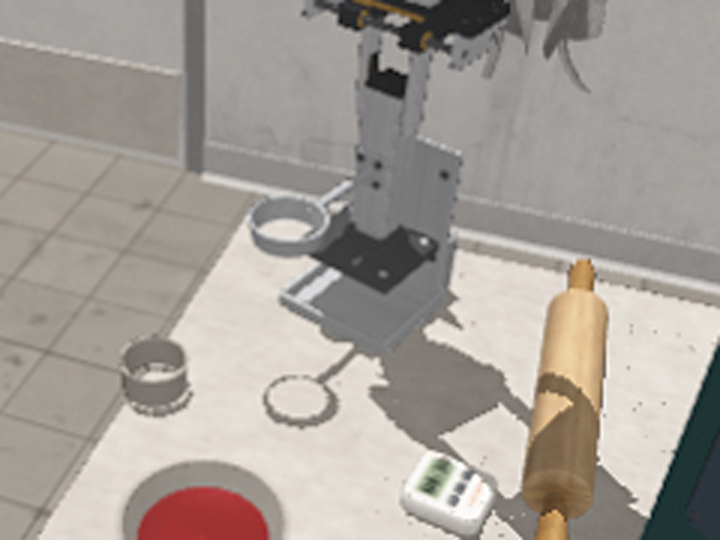

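```bash
python3 -m pendant '[[0,0.2,0,0],[0,0.4,0,0],[-0.04,0.5,0,0],[-0.04,0.5,0,0],[-0.04,0.5,0,0],[-0.04,0.5,0,0],[-0.04,0.5,0,0],[-0.04,0.5,0,0],[-0.04,0.5,0,0],[0,0.4,0,0],[0,0.22,0,0],[0,0,0,0],[0,0,0,0]]' 1 50
python3 - <<'E'
from h import *
o=get_obs();print(o['q'],o['position'])
for n in("side","top"):
    im=read_camera(n);cv2.imwrite(f"pics/{n}3full.png",im);a,b,c,d=(150,330,180,420)if n=='side' else (130,310,130,370);cv2.imwrite(f"pics/{n}3.png",cv2.resize(im[a:b,c:d],None,fx=3,fy=3,interpolation=cv2.INTER_CUBIC))
    print([(d['conf'],d['pixel']) for d in spot_point(n,'ring_centre')])
E
```

```text
t: 6.75
position: [0.4244, -0.02, 0.2119]
tcp_rot: [0.119, 0.697, -0.119, 0.697]
force: [-0.9, -0.1, -8.4]
gripper_width: 0.0397
[-1.80032276e-01 -1.95070352e-01  1.64854499e+00 -7.89255507e-04
  1.68803905e+00  1.57621198e-01] [ 0.42442668 -0.01998767  0.21194458]
[(0.94, [235.4, 248.0])]
[(0.59, [206.1, 177.2]), (0.36, [211.0, 192.2])]
```

View pics/side3.png

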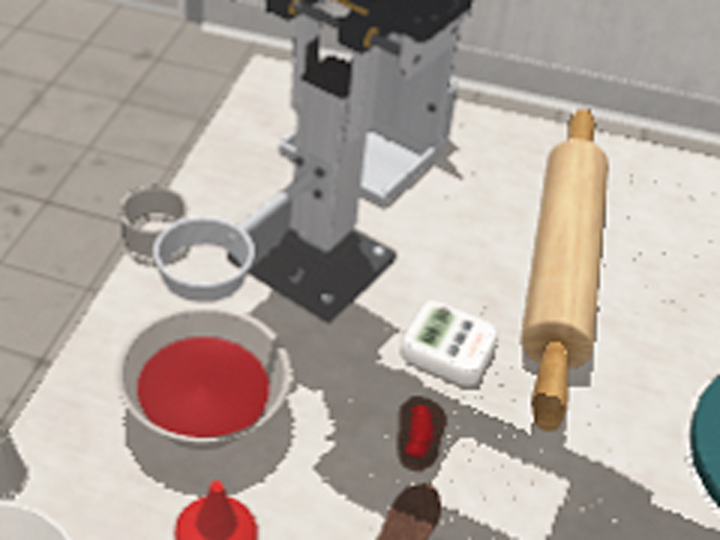

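View pics/top3.png

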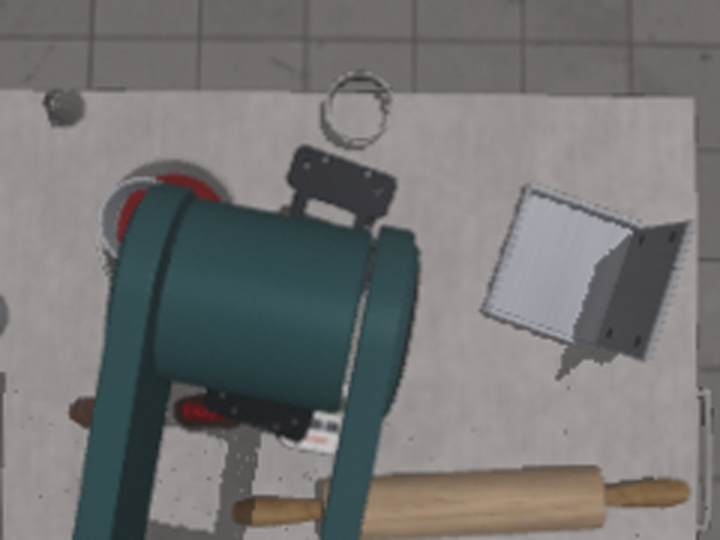

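Run:
```python
from h import *
np.set_printoptions(precision=4,suppress=True)
f=lambda x,y:((y+.5)/3-.5+150,(x+.5)/3-.5+180)
print('ring',at('side',*f(204,246),.175),at('side',235.4,248,.164))
print('bowl',at('side',*f(206,376),.049))
im=cv2.imread('pics/side3.png')
def circ(cx,cy,z,r,col):
    a=np.linspace(0,6.28,60);q=(proj('side',np.c_[cx+r*np.cos(a),cy+r*np.sin(a),0*a+z])+.5-[180,150])*3-.5
    cv2.polylines(im,[q.round().astype(int)],True,col,1)
circ(.4747,.1213,.049,.0675,(255,0,0)); circ(.4743,.1215,.175,.034,(0,255,0))
cv2.imwrite('pics/side3o.png',im[180:480,80:380].repeat(2,0).repeat(2,1))
```

```text
ring [0.4763 0.1169 0.175 ] [0.4756 0.1166 0.164 ]
bowl [0.4703 0.1269 0.049 ]
```

View pics/side3o.png

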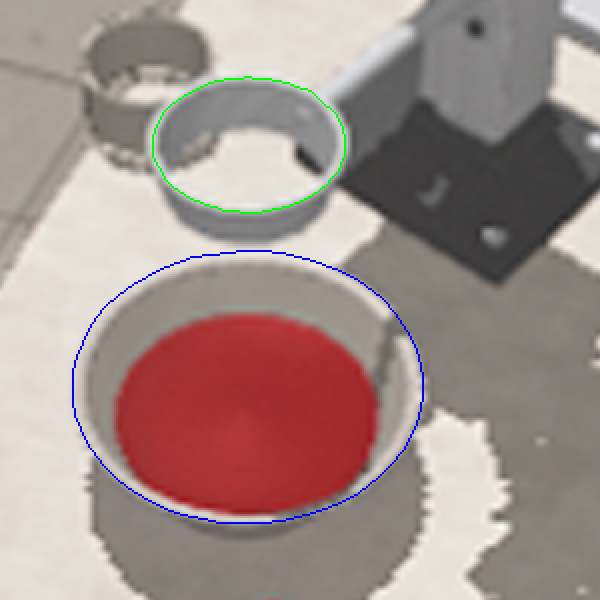

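```bash
python3 -m pendant '[[0,0,-0.3,0],[0,0,-0.4,0],[0,0,-0.3,0],[0,0,-0.14,0],[0,0,-0.04,0],[0,0,0,0],[0,0,0,0]]' 1 50;  python3 -m pendant '[[0,0,-0.03,0],[0,0,-0.03,0],[0,0,0,0]]' 1 50
```

```text
t: 7.82
position: [0.4251, -0.0197, 0.1538]
tcp_rot: [0.119, 0.696, -0.119, 0.698]
force: [-0.6, -0.2, -8.5]
gripper_width: 0.0395
t: 8.2
position: [0.4247, -0.0196, 0.1503]
tcp_rot: [0.119, 0.697, -0.119, 0.697]
force: [0.2, 0.1, -7.5]
gripper_width: 0.0402
```

```bash
python3 -m pendant '[[0,0,-0.03,0],[0,0,0,0],[0,0,0,0]]' 1 50;  python3 -m pendant '[[0,0,-0.02,0],[0,0,0,0],[0,0,0,0]]' 1 50
```

```text
t: 8.57
position: [0.4247, -0.0197, 0.1492]
tcp_rot: [0.119, 0.697, -0.119, 0.697]
force: [-1.4, -0.7, -1.4]
gripper_width: 0.04
t: 8.95
position: [0.4248, -0.0197, 0.148]
tcp_rot: [0.119, 0.697, -0.119, 0.697]
force: [-1.8, -0.5, 1.7]
gripper_width: 0.0401
```

Seated (load transferred). Open, look, and rise.

```bash
python3 -m pendant '[[0,0,0,0],[0,0,0,0],[0,0,0,0],[0,0,0,0]]' 0 50;  python3 -m pendant '[[0,0,0.5,0],[0,0,0.6,0],[0,0,0.6,0],[0,0,0.3,0],[0,0,0,0]]' 0 50
python3 - <<'E'
from h import *
np.set_printoptions(precision=4,suppress=True)
for n in("side","top"):
    im=read_camera(n);cv2.imwrite(f"pics/{n}4full.png",im);a,b,c,d=(150,330,180,420)if n=='side' else (130,310,130,370);cv2.imwrite(f"pics/{n}4.png",cv2.resize(im[a:b,c:d],None,fx=3,fy=3,interpolation=cv2.INTER_CUBIC))
    for q in('ring_centre','stand_top','button_tip'):
      print(q,[(d['conf'],d['pixel']) for d in spot_point(n,q)])
E
```

```text
t: 9.45
position: [0.4247, -0.0196, 0.1476]
tcp_rot: [0.119, 0.697, -0.119, 0.697]
force: [0.1, 0.3, 0.1]
gripper_width: 0.0762
t: 10.07
position: [0.4251, -0.0197, 0.2483]
tcp_rot: [0.119, 0.696, -0.119, 0.698]
force: [0.3, -0.5, -0.4]
gripper_width: 0.0943
ring_centre [(0.76, [259.4, 248.2])]
stand_top [(0.84, [197.7, 294.6])]
button_tip []
ring_centre []
stand_top []
button_tip []
```

View pics/side4.png

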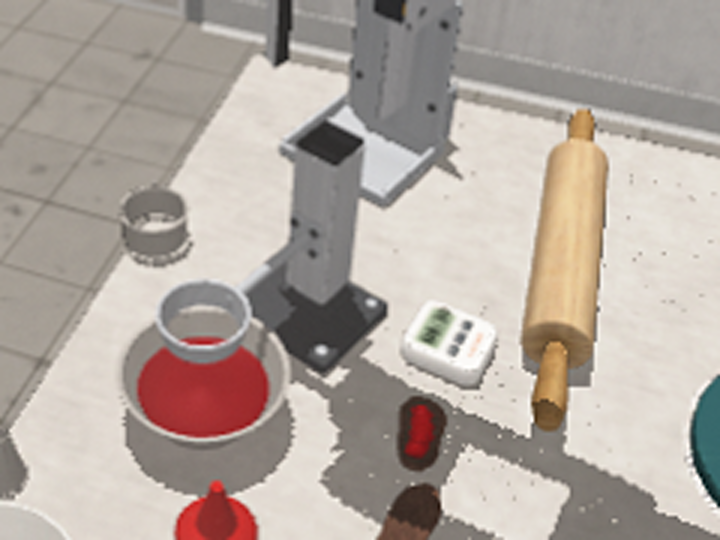

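View pics/top4.png

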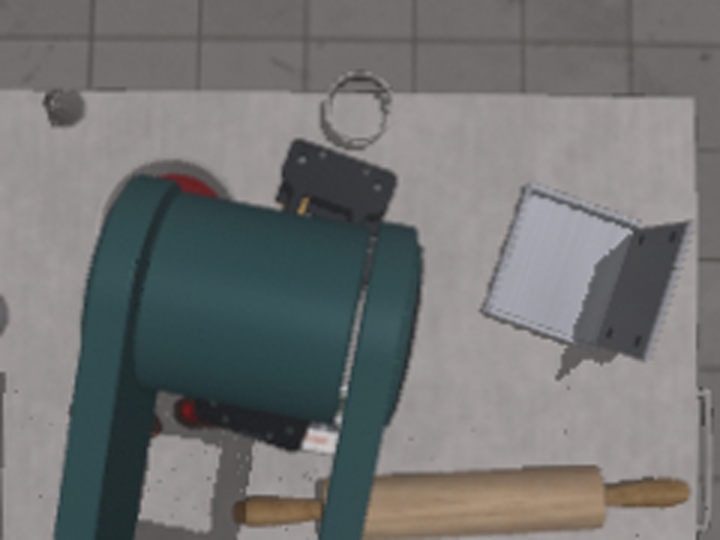

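```bash
python3 -m pendant '[[0,-0.5,0.1,1],[0,-0.6,0.1,1],[0,-0.6,0,1],[0,-0.6,0,1],[0,-0.6,0,1],[0,-0.6,0,1],[0,-0.5,0,1],[0,-0.5,0,1],[0,-0.5,0,1],[0,0,0,0],[0,0,0,0]]' 0 50
python3 - <<'E'
from h import *
np.set_printoptions(precision=4,suppress=True)
o=get_obs();print(o['t'],o['position'],o['q']);z=R.from_quat(o['tcp_rot']).as_matrix()[:,2];print(np.degrees(np.arctan2(z[1],z[0])))
for n in("side","top"):
    im=read_camera(n);cv2.imwrite(f"pics/{n}5full.png",im);a,b,c,d=(180,280,210,330)if n=='side' else (165,265,155,275);cv2.imwrite(f"pics/{n}5.png",cv2.resize(im[a:b,c:d],None,fx=6,fy=6,interpolation=cv2.INTER_CUBIC))
    for q in('ring_centre','stand_top','jam_bowl'):
      print(q,[(d['conf'],d['pixel']) for d in spot_point(n,q)])
E
```

```text
t: 11.85
position: [0.4245, -0.269, 0.2573]
tcp_rot: [-0.408, 0.577, 0.409, 0.577]
force: [0.6, 0.2, -0.7]
gripper_width: 0.0938
11.85 [ 0.4245 -0.269   0.2573] [-0.6781 -0.0227  1.4037  0.0006  1.7615 -1.9096]
70.56141783846101
ring_centre []
stand_top [(0.68, [249.1, 286.8]), (0.59, [195.4, 290.0]), (0.28, [198.7, 303.0])]
jam_bowl [(0.6, [286.7, 247.3])]
ring_centre [(0.61, [206.3, 183.3])]
stand_top [(0.92, [227.2, 235.6])]
jam_bowl [(0.98, [206.1, 192.5]), (0.66, [206.3, 182.5])]
```

View pics/side5.png

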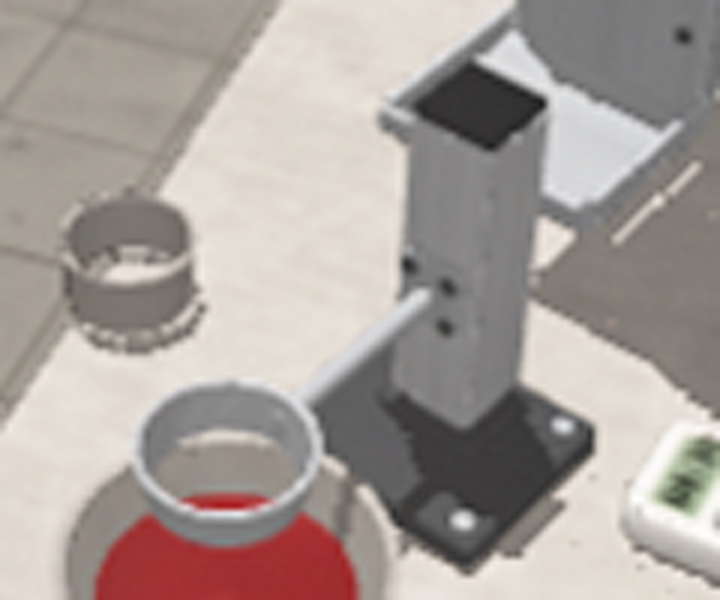

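View pics/top5.png

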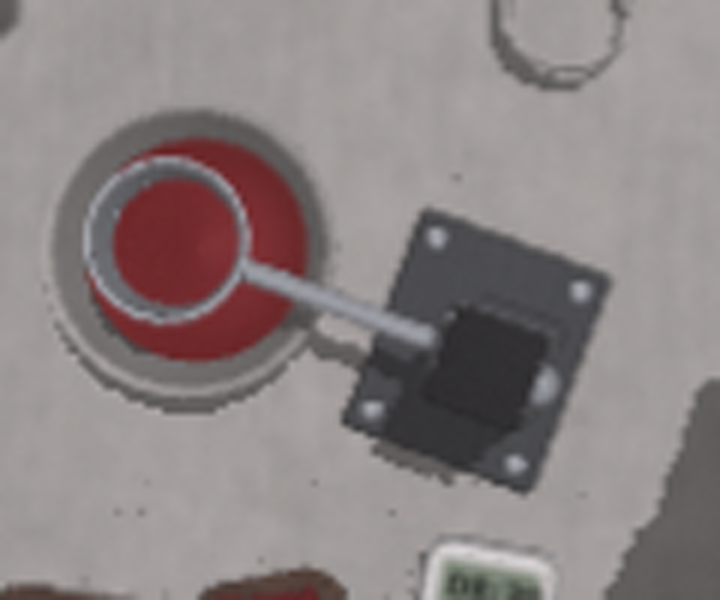

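Run:
```python
from h import *
np.set_printoptions(precision=4,suppress=True)
f=lambda x,y:((y+.5)/6-.5+165,(x+.5)/6-.5+155)
g=lambda x,y:((y+.5)/6-.5+180,(x+.5)/6-.5+210)
r=at('top',*f(167,240),.111);b=at('top',*f(189,254),.049);c=at('top',*f(487,367),.186)
F=np.array([at('top',*f(x,y),.014) for x,y in((423,208),(610,277),(527,492),(343,420))])
print('ring',r,'bowl',b,'cap',c,'foot',F.mean(0))
for i in range(4):
    v=F[(i+1)%4]-F[i];print(np.hypot(*v[:2]),np.degrees(np.arctan2(v[1],v[0])))
v=r-c;print(np.hypot(*v[:2]),np.degrees(np.arctan2(v[1],v[0])))
print('side ring',at('side',*g(228,452),.111),'cap',at('side',*g(482,105),.186))
v=at('side',*g(228,452),.111)-at('side',*g(482,105),.186);print(np.hypot(*v[:2]),np.degrees(np.arctan2(v[1],v[0])))
print(at('side',*g(565,0),0)*0)
```

```text
ring [0.4745 0.116  0.111 ] bowl [0.4706 0.1184 0.049 ] cap [ 0.424  -0.0248  0.186 ] foot [ 0.4287 -0.0109  0.014 ]
0.09391692113809595 -109.62716389192464
0.1077363014010208 159.46338057717426
0.09255394031173239 69.42237038647838
0.10618797141595855 -19.807547875017363
0.14961478519014107 70.25272828115489
side ring [0.4738 0.1233 0.111 ] cap [ 0.4236 -0.0171  0.186 ]
0.14914967961868206 70.3441593631568
[ 0. -0.  0.]
```

```bash
python3 -m pendant '[[0,0.5,0,0],[0,0.6,0,0],[0,0.6,0,0],[0,0.6,0,0],[0,0.6,0,0],[0,0.6,0,0],[0,0.6,0,0],[0,0.5,0,0],[0,0.35,0,0],[0,0,-0.3,0],[0,0,-0.5,0],[0,0,-0.5,0],[0,0,0,0],[0,0,0,0]]' 0 25
python3 - <<'E'
from h import *
np.set_printoptions(precision=4,suppress=True)
o=get_obs();M=R.from_quat(o['tcp_rot']).as_matrix();p=o['position'];print(p)
n='side'
im=read_camera(n);cv2.imwrite("pics/side6full.png",im);a,b,c,d=(160,260,230,350)
z=cv2.resize(im[a:b,c:d],None,fx=6,fy=6,interpolation=cv2.INTER_CUBIC)
for s in(-1,1):
  for off in(.047,.0595):
    for w in (-.008,.008):
      q=p+M@np.array([.011,w,s*off]);uv=(proj('side',q)[0]+.5-[c,a])*6-.5;cv2.circle(z,tuple(int(v) for v in uv.round()),2,(0,0,255),-1)
cv2.imwrite("pics/side6.png",z)
E
```

```text
t: 14.0
position: [0.4247, -0.0226, 0.1929]
tcp_rot: [-0.409, 0.577, 0.409, 0.577]
force: [-0.2, -1.0, 0.3]
gripper_width: 0.0938
[ 0.4247 -0.0226  0.1929]
```

View pics/side6.png

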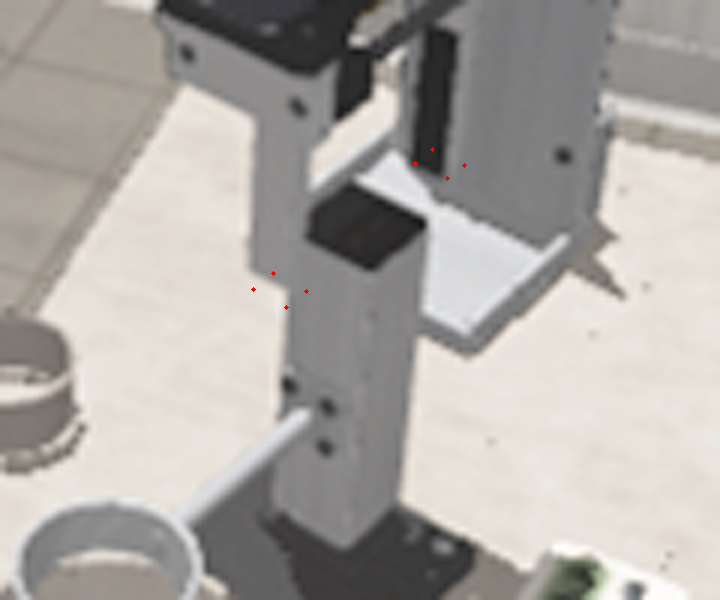

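```bash
python3 -m pendant '[[-0.01,0.01,-0.4,0],[0,0,-0.4,0],[0,0,-0.08,0],[0,0,0,0],[0,0,0,0]]' 0 25; python3 -m pendant '[[0,0,0,0],[0,0,0,0],[0,0,0,0]]' 0.4 10; python3 -m pendant '[[0,0,0,0],[0,0,0,0]]' 0.48 10;python3 -m pendant '[[0,0,0,0],[0,0,0,0]]' 0.52 10
```

```text
t: 14.68
position: [0.4248, -0.0218, 0.1498]
tcp_rot: [-0.41, 0.576, 0.408, 0.577]
force: [-0.6, 0.1, 0.0]
gripper_width: 0.0938
t: 15.05
position: [0.4241, -0.0216, 0.1486]
tcp_rot: [-0.409, 0.577, 0.409, 0.577]
force: [0.5, 0.5, -0.2]
gripper_width: 0.0678
t: 15.3
position: [0.4239, -0.0221, 0.1485]
tcp_rot: [-0.409, 0.577, 0.409, 0.577]
force: [-0.7, -2.4, 0.6]
gripper_width: 0.0498
t: 15.55
position: [0.424, -0.0218, 0.1485]
tcp_rot: [-0.409, 0.577, 0.409, 0.577]
force: [-0.7, -1.9, 0.8]
gripper_width: 0.0455
```

```bash
python3 -m pendant '[[0,0,0,0],[0,0,0,0]]' 0.55 10;python3 -m pendant '[[0,0,0,0],[0,0,0,0]]' 0.57 10;python3 -m pendant '[[0,0,0,0],[0,0,0,0]]' 0.6 15
```

```text
t: 15.8
position: [0.424, -0.0219, 0.1486]
tcp_rot: [-0.409, 0.577, 0.409, 0.577]
force: [-1.6, -2.4, 1.0]
gripper_width: 0.0424
t: 16.05
position: [0.424, -0.022, 0.1489]
tcp_rot: [-0.409, 0.577, 0.409, 0.577]
force: [-1.7, -4.4, 2.6]
gripper_width: 0.0405
t: 16.3
position: [0.4241, -0.022, 0.1488]
tcp_rot: [-0.409, 0.577, 0.409, 0.577]
force: [-1.5, -5.1, 3.6]
gripper_width: 0.0402
```

```bash
python3 -m pendant '[[-0.005,-0.015,0,0],[0,0,0,0]]' 0.6 15;python3 -m pendant '[[-0.005,-0.015,0,0],[0,0,0,0]]' 1 20
```

```text
t: 16.55
position: [0.4239, -0.0224, 0.1487]
tcp_rot: [-0.409, 0.577, 0.409, 0.577]
force: [-1.6, -3.5, 3.3]
gripper_width: 0.0398
t: 16.8
position: [0.4238, -0.0227, 0.1486]
tcp_rot: [-0.409, 0.576, 0.409, 0.577]
force: [-0.3, -2.0, 2.8]
gripper_width: 0.0395
```

```bash
python3 -m pendant '[[0,0,0.03,0],[0,0,0.03,0],[0,0,0.03,0],[0,0,0.03,0],[0,0,0,0]]' 1 20
python3 - <<'E'
from h import *
im=read_camera('side');cv2.imwrite("pics/side7.png",cv2.resize(im[160:260,230:350],None,fx=6,fy=6,interpolation=cv2.INTER_CUBIC))
E
```

```text
t: 17.42
position: [0.4234, -0.0226, 0.1543]
tcp_rot: [-0.409, 0.577, 0.409, 0.577]
force: [0.9, 0.3, -4.1]
gripper_width: 0.04
```

View pics/side7.png

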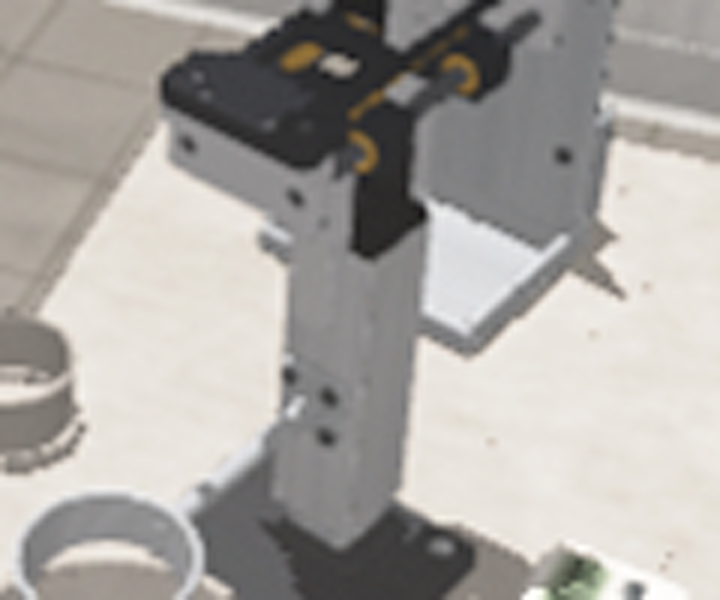

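```bash
python3 -m pendant '[[0,0,0.06,0],[0,0,0.08,0],[0,0,0.08,0],[0,0,0.08,0],[0,0,0.08,0],[0,0,0,0]]' 1 20;python3 -m pendant '[[0,0,0.08,0],[0,0,0.08,0],[0,0,0.08,0],[0,0,0.08,0],[0,0,0.08,0],[0,0,0,0],[0,0,0,0]]' 1 20
```

```text
t: 18.23
position: [0.4233, -0.0232, 0.1742]
tcp_rot: [-0.409, 0.577, 0.409, 0.577]
force: [-3.6, 1.3, -0.8]
gripper_width: 0.0399
t: 19.1
position: [0.4238, -0.0234, 0.1946]
tcp_rot: [-0.409, 0.577, 0.408, 0.577]
force: [-4.4, -0.4, 2.5]
gripper_width: 0.0397
```

Run:
```python
from h import *
o=get_obs();print(o['t'],o['force'],o['moment'])
im=read_camera('side');cv2.imwrite("pics/side8.png",cv2.resize(im[160:290,215:345],None,fx=4.5,fy=4.5,interpolation=cv2.INTER_CUBIC))
```

```text
19.1 [-4.41941698 -0.417115    2.54163059] [-0.0797205   0.91292236  0.02469561]
```

View pics/side8.png

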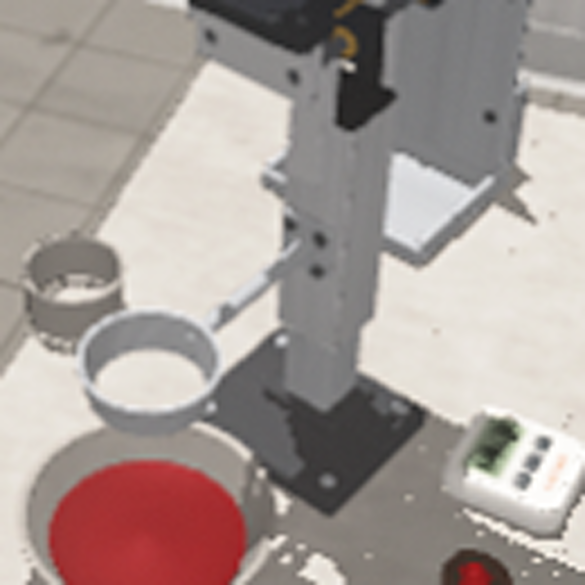

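```bash
python3 -m pendant '[[-0.015,0,0.02,0],[0,0,0.02,0],[0,0,0,0]]' 1 20;python3 -m pendant '[[0,0,0.01,0],[0,0,0.01,0],[0,0,0,0]]' 1 20;python3 -m pendant '[[0,0,0.01,0],[0,0,0,0],[0,0,0,0]]' 1 20
```

```text
t: 19.52
position: [0.4233, -0.0233, 0.1955]
tcp_rot: [-0.409, 0.577, 0.409, 0.577]
force: [-1.8, -1.7, -1.3]
gripper_width: 0.0397
t: 19.9
position: [0.4231, -0.0232, 0.1968]
tcp_rot: [-0.409, 0.577, 0.409, 0.577]
force: [-0.8, -1.7, -1.0]
gripper_width: 0.0396
t: 20.27
position: [0.4231, -0.0232, 0.1973]
tcp_rot: [-0.409, 0.577, 0.409, 0.577]
force: [-0.0, -2.1, 0.9]
gripper_width: 0.04
```

```bash
python3 -m pendant '[[0,0,0.01,0],[0,0,0,0],[0,0,0,0]]' 1 20;python3 -m pendant '[[0,0,0.01,0],[0,0,0,0],[0,0,0,0]]' 1 20;python3 -m pendant '[[0,0,0.01,0],[0,0,0,0],[0,0,0,0]]' 1 20
```

```text
t: 20.65
position: [0.423, -0.0232, 0.1977]
tcp_rot: [-0.409, 0.577, 0.409, 0.577]
force: [-0.1, -2.2, 0.1]
gripper_width: 0.0402
t: 21.02
position: [0.423, -0.0232, 0.1983]
tcp_rot: [-0.409, 0.577, 0.409, 0.577]
force: [0.9, -2.7, 0.8]
gripper_width: 0.0404
t: 21.4
position: [0.423, -0.0232, 0.1985]
tcp_rot: [-0.409, 0.577, 0.409, 0.577]
force: [2.9, -3.0, -0.6]
gripper_width: 0.0397
```

```bash
python3 -m pendant '[[0,0,0.01,0],[0,0,0,0],[0,0,0,0]]' 1 20;python3 -m pendant '[[0,0,0.01,0],[0,0,0,0],[0,0,0,0]]' 1 20;python3 -m pendant '[[0,0,0.01,0],[0,0,0,0],[0,0,0,0]]' 1 20
```

```text
t: 21.78
position: [0.4227, -0.0231, 0.1988]
tcp_rot: [-0.409, 0.577, 0.409, 0.577]
force: [2.4, -3.0, -2.3]
gripper_width: 0.0403
t: 22.15
position: [0.4227, -0.023, 0.1995]
tcp_rot: [-0.409, 0.577, 0.409, 0.577]
force: [2.7, -2.3, -3.2]
gripper_width: 0.04
t: 22.52
position: [0.4227, -0.023, 0.2]
tcp_rot: [-0.409, 0.577, 0.409, 0.577]
force: [1.4, -1.6, -1.6]
gripper_width: 0.04
```

```bash
python3 -m pendant '[[0,0,0.01,0],[0,0,0,0],[0,0,0,0]]' 1 20;python3 -m pendant '[[0,0,0.01,0],[0,0,0,0],[0,0,0,0]]' 1 20
python3 - <<'E'
from h import *
for n in('side','top'):
    im=read_camera(n);cv2.imwrite(f"pics/{n}9full.png",im);a,c=(160,215) if n=='side' else (160,150)
    cv2.imwrite(f"pics/{n}9.png",cv2.resize(im[a:a+130,c:c+130],None,fx=4.5,fy=4.5,interpolation=cv2.INTER_CUBIC))
E
```

```text
t: 22.9
position: [0.4227, -0.023, 0.2005]
tcp_rot: [-0.409, 0.577, 0.409, 0.577]
force: [1.4, -2.2, -1.8]
gripper_width: 0.0395
t: 23.28
position: [0.4227, -0.023, 0.2008]
tcp_rot: [-0.409, 0.577, 0.409, 0.577]
force: [1.4, -0.8, -3.7]
gripper_width: 0.0402
```

View pics/side9.png

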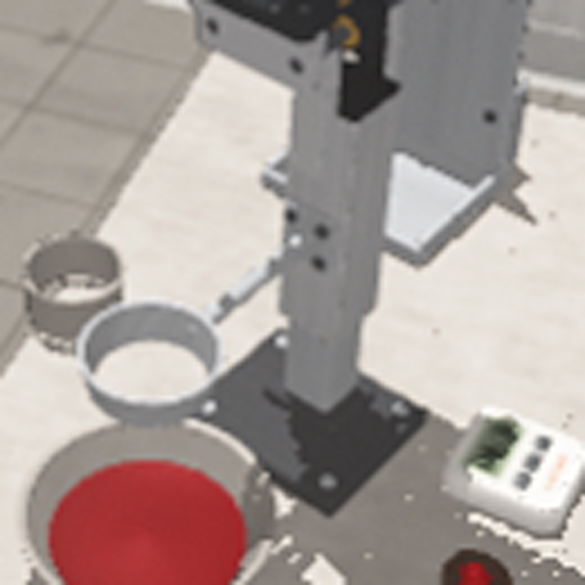

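View pics/top9.png

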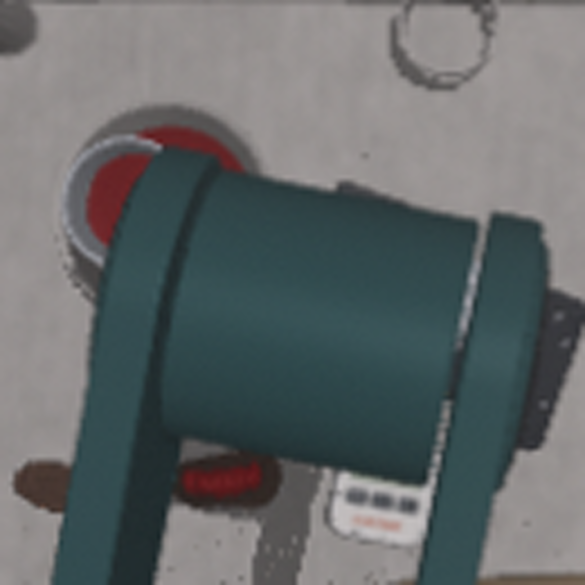

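Run:
```python
from h import *
for z in (.111,.157,.159,.161,.163,.165): print(z,proj('side',[.4738,.1225,z]))
# image registration of sleeve-screw patch between 8/9 and initial
import itertools
A=cv2.cvtColor(cv2.imread('pics/side5full.png'),6).astype(np.float32);B=cv2.cvtColor(cv2.imread('pics/side9full.png'),6).astype(np.float32)
o=at('side',0,0,0)
def tm(box,dr):
    r0,r1,c0,c1=box;t=cv2.resize(A[r0:r1,c0:c1],None,fx=8,fy=8,interpolation=cv2.INTER_CUBIC)
    s=cv2.resize(B[r0+dr-6:r1+dr+6,c0-6:c1+6],None,fx=8,fy=8,interpolation=cv2.INTER_CUBIC)
    m=cv2.matchTemplate(s,t,cv2.TM_CCOEFF_NORMED);_,v,_,l=cv2.minMaxLoc(m);return v,(l[0]/8-6,l[1]/8-6+dr)
print('screws',tm((220,240,272,292),-19))
print('ring',tm((242,260,230,266),-18))
print('foot corner',tm((262,278,280,300),0))
print('foot corner r',tm((245,262,298,312),0))
for z in (.09,.137,.139,.141,.143): print(z,proj('side',[.43,0,z]))
```

```text
0.111 [[247.70790224 254.64874762]]
0.157 [[247.76607543 239.7721161 ]]
0.159 [[247.76872244 239.10194681]]
0.161 [[247.77137969 238.42976128]]
0.163 [[247.77404724 237.75555087]]
0.165 [[247.77672514 237.07930688]]
screws (0.8779715895652771, (1.25, -16.625))
ring (0.16072413325309753, (0.125, -20.5))
foot corner (0.8829991221427917, (0.25, -0.625))
foot corner r (0.8426278233528137, (-0.125, 0.0))
0.09 [[282.69910564 231.09980565]]
0.137 [[283.85046281 216.70588901]]
0.139 [[283.9009969  216.07327835]]
0.141 [[283.95166059 215.43897363]]
0.143 [[284.00245434 214.80296842]]
```

```bash
python3 -m pendant '[[0,0,0.02,0],[0,0,0.02,0],[0,0,0,0],[0,0,0,0]]' 1 20
python3 - <<'E'
from h import *
print(get_obs()['moment'])
im=read_camera('side');cv2.imwrite("pics/side10full.png",im)
A=cv2.cvtColor(cv2.imread('pics/side8.png'),6)
A=cv2.cvtColor(cv2.imread('pics/side9full.png'),6).astype(np.float32);B=cv2.cvtColor(im,6).astype(np.float32)
def tm(box,dr):
    r0,r1,c0,c1=box;t=cv2.resize(A[r0:r1,c0:c1],None,fx=8,fy=8,interpolation=cv2.INTER_CUBIC)
    s=cv2.resize(B[r0+dr-6:r1+dr+6,c0-6:c1+6],None,fx=8,fy=8,interpolation=cv2.INTER_CUBIC)
    m=cv2.matchTemplate(s,t,cv2.TM_CCOEFF_NORMED);_,v,_,l=cv2.minMaxLoc(m);return v,(l[0]/8-6,l[1]/8-6+dr)
print('screws',tm((204,222,272,292),0))
print('foot corner',tm((262,278,280,300),0))
print('foot corner r',tm((245,262,298,312),0))
print('post bottom',tm((236,254,274,298),0))
E
```

```text
t: 23.88
position: [0.4223, -0.0229, 0.2024]
tcp_rot: [-0.409, 0.577, 0.41, 0.576]
force: [0.7, 0.3, -9.2]
gripper_width: 0.04
[-0.10247778 -0.1358292  -0.00912904]
screws (0.9861704111099243, (0.125, -0.375))
foot corner (0.9943009614944458, (0.375, -0.125))
foot corner r (0.9927695989608765, (0.25, -0.25))
post bottom (0.9942448735237122, (0.25, -0.375))
```

```bash
python3 -m pendant '[[0,0,-0.02,0],[0,0,-0.02,0],[0,0,0,0],[0,0,0,0]]' 1 20; python3 -m pendant '[[0,0,-0.02,0],[0,0,0,0],[0,0,0,0]]' 1 20
```

```text
t: 24.42
position: [0.4228, -0.0231, 0.201]
tcp_rot: [-0.409, 0.577, 0.409, 0.577]
force: [0.3, 0.3, -9.4]
gripper_width: 0.0401
t: 24.8
position: [0.4228, -0.0231, 0.2007]
tcp_rot: [-0.409, 0.577, 0.409, 0.577]
force: [-2.5, -0.7, -3.1]
gripper_width: 0.04
```

```bash
python3 -m pendant '[[0,0,-0.02,0],[0,0,0,0],[0,0,0,0]]' 1 20; python3 -m pendant '[[0,0,-0.01,0],[0,0,0,0],[0,0,0,0]]' 1 20
```

```text
t: 25.18
position: [0.4228, -0.0231, 0.1992]
tcp_rot: [-0.409, 0.577, 0.409, 0.577]
force: [-1.9, -0.4, -1.4]
gripper_width: 0.0397
t: 25.55
position: [0.4228, -0.0231, 0.1985]
tcp_rot: [-0.409, 0.577, 0.409, 0.577]
force: [-1.7, 0.5, -1.3]
gripper_width: 0.0399
```

```bash
python3 -m pendant '[[0,0,-0.01,0],[0,0,0,0],[0,0,0,0],[0,0,0,0],[0,0,0,0],[0,0,0,0]]' 0 20; python3 -m pendant '[[0,0,0.3,0],[0,0,0.5,0],[0,0,0.5,0],[0,0,0.3,0],[0,-0.4,0.1,0],[0,-0.6,0,0],[0,-0.6,0,0],[0,-0.6,0,0],[0,-0.6,0,0],[0,-0.6,0,0],[0,-0.6,0,0],[0,-0.6,0,0],[0,-0.4,0,0],[0,0,0,0],[0,0,0,0]]' 0 20
python3 - <<'E'
from h import *
for n in("side","top"):
    im=read_camera(n);cv2.imwrite(f"pics/{n}11full.png",im);a,b,c,d=(165,265,210,330)if n=='side' else (165,265,155,275);cv2.imwrite(f"pics/{n}11.png",cv2.resize(im[a:b,c:d],None,fx=6,fy=6,interpolation=cv2.INTER_CUBIC))
    for q in('ring_centre','stand_top','button_tip','jam_bowl','ring_cutter'):
      print(q,[(d['conf'],d['pixel']) for d in spot_point(n,q)])
E
```

```text
t: 26.3
position: [0.4228, -0.0231, 0.198]
tcp_rot: [-0.409, 0.577, 0.409, 0.577]
force: [0.3, 0.6, 0.7]
gripper_width: 0.0933
t: 28.18
position: [0.4229, -0.2724, 0.2831]
tcp_rot: [-0.409, 0.577, 0.409, 0.577]
force: [-0.3, 0.1, 0.9]
gripper_width: 0.0937
ring_centre [(0.7, [243.3, 248.7])]
stand_top [(0.64, [180.0, 292.9])]
button_tip []
jam_bowl [(0.58, [289.8, 246.9])]
ring_cutter [(0.76, [230.5, 232.1])]
ring_centre [(0.67, [205.6, 180.6])]
stand_top [(0.91, [227.7, 229.9]), (0.38, [206.9, 177.6]), (0.29, [209.5, 190.2])]
button_tip [(0.47, [229.9, 252.0])]
jam_bowl [(0.68, [208.2, 192.7])]
ring_cutter [(0.58, [170.4, 250.9])]
```

View pics/side11.png

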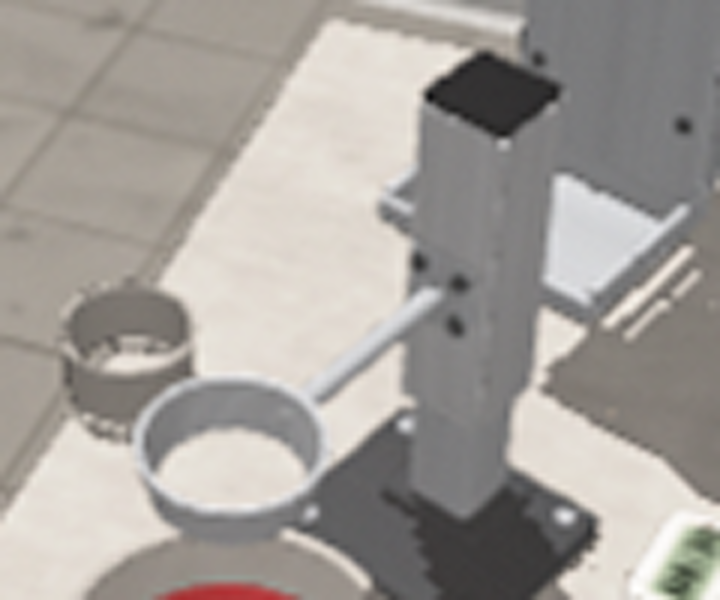

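View pics/top11.png

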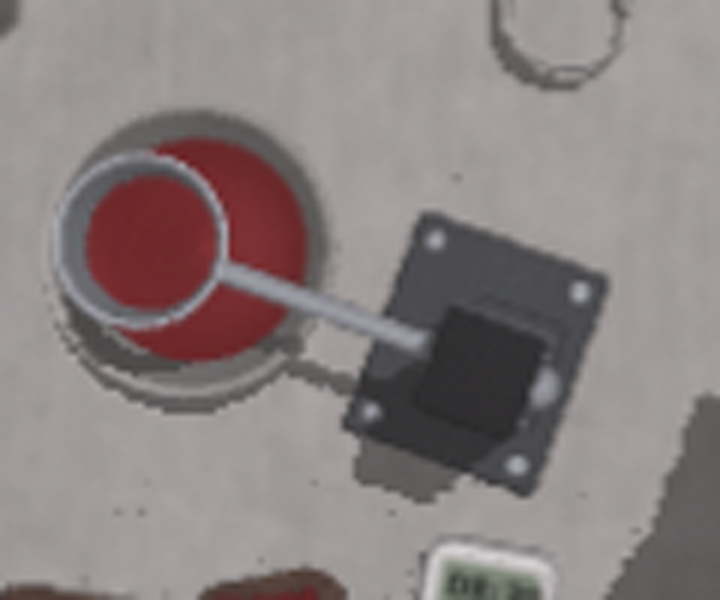

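Run:
```python
from h import *
np.set_printoptions(precision=4,suppress=True)
f=lambda x,y:((y+.5)/6-.5+165,(x+.5)/6-.5+155)
g=lambda x,y:((y+.5)/6-.5+165,(x+.5)/6-.5+210)
t=f(140,240);s=g(230,448)
print('ring top',at('top',*t,.161),'side',at('side',*s,.161),'tri',tri(ray('top',*t),ray('side',*s)))
ct=f(482,370);c=g(493,95);print('cap',at('top',*ct,.236),at('side',*c,.236),tri(ray('top',*ct),ray('side',*c)))
print('tri low cap',tri(ray('top',*f(487,367)),ray('side',(105.5)/6-.5+180,482.5/6-.5+210)))
A=cv2.cvtColor(cv2.imread('pics/side5full.png'),6).astype(np.float32);B=cv2.cvtColor(cv2.imread('pics/side11full.png'),6).astype(np.float32)
def tm(box,dr):
    r0,r1,c0,c1=box;q=cv2.resize(A[r0:r1,c0:c1],None,fx=8,fy=8,interpolation=cv2.INTER_CUBIC)
    s=cv2.resize(B[r0+dr-6:r1+dr+6,c0-6:c1+6],None,fx=8,fy=8,interpolation=cv2.INTER_CUBIC)
    m=cv2.matchTemplate(s,q,cv2.TM_CCOEFF_NORMED);_,v,_,l=cv2.minMaxLoc(m);return v,(l[0]/8-6,l[1]/8-6+dr)
print('screws',tm((220,240,272,292),-16),'foot',tm((262,278,280,300),0),'cap',tm((188,207,276,304),-17),'bowl',tm((270,305,215,280),0),'cutter',tm((208,240,215,248),0))
for z in(.186,.234,.236,.238):print(z,proj('side',[.424,-.02,z]))
A=cv2.cvtColor(cv2.imread('pics/top0.png'),6).astype(np.float32);B=cv2.cvtColor(cv2.imread('pics/top11full.png'),6).astype(np.float32)
print('bowl top',tm((218,240,165,210),0),'cutter',tm((150,182,234,264),0))
```

```text
ring top [0.4725 0.1167 0.161 ] side [0.4726 0.1247 0.161 ] tri [0.4739 0.1184 0.1546]
cap [ 0.4239 -0.0255  0.236 ] [ 0.4222 -0.0147  0.236 ] [ 0.4242 -0.025   0.2285]
tri low cap [ 0.4246 -0.0244  0.1803]
screws (0.9345453977584839, (1.625, -15.625)) foot (0.869465708732605, (0.375, 0.25)) cap (0.7690472602844238, (3.125, -16.75)) bowl (0.9741063714027405, (0.0, 0.125)) cutter (0.8387623429298401, (0.0, 0.0))
0.186 [[290.1023 196.3346]]
0.234 [[291.5786 179.6998]]
0.236 [[291.6422 178.9826]]
0.238 [[291.7059 178.2634]]
bowl top (0.8889871835708618, (-0.125, 0.125)) cutter (0.9996073842048645, (0.0, 0.0))
```

```bash
python3 -c "
from cell import *
print(get_obs()['t'],close_job())"
```

```text
the job is handed in; nothing more can be done
28.775 None
```

The stand is out of the bay and stands upright on the table with its ring over the jam bowl, and its sleeve is raised and locked. I handed the job in at 28.8 s with the gripper well clear.

- **Placing:** I gripped the sleeve on its plain x faces, set the stand down, let go and backed off. Both cameras then showed it standing alone with the ring over the bowl.
- **Raising the sleeve:** I took it again across the button, squeezed to 40 mm (flush) and slid the sleeve up in small steps. The step meant to land on the lower hole showed no clear change in force. I went about 1–2 mm further, and the full weight of about 9 N came on, which means the button had locked. The foot came off the table by about a millimetre at that point, and I set it back down before releasing.
- **Last checks, after release:**
    - The sleeve stayed up by itself, about 50 mm above its low position.
    - The button shows out beside the cap in the top picture.
    - The ring centre is within about 3 mm of the bowl centre in each camera's own view.
    - Matching against earlier pictures, the bowl and the ring cutter had not moved by more than about 0.1 pixel.
- **Disagreement:** the two cameras differ by 4–10 mm along world y in absolute position. I therefore judged the ring against the bowl within each view, not from absolute positions.

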